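Reseat the glass top of the coffee-corner turntable

ROBOT

A 6-joint arm with a two-finger parallel gripper is mounted at the origin on a cart in front of the work surface, level with it; the furniture and walls round the work are solid. World frame = base frame: x ahead of the robot, y to its left, z up, the work surface at z = 0. Lengths are in mm, angles in rad, forces in N, time in s.
With the tool pointing down it reaches from about 375 to 900 mm from the base axis. Payload 3.1 kg.
Tool frame: the origin (TCP) lies between the finger pads; the fingertips stand 17 mm ahead of it and the grasp point (between the pads) lies 2 mm behind it; z points along the fingers, y is the line along which they close (so a half turn about z gives the same grasp; the last joint's range is limited). The gripper opens to 85 mm and grips with 20 to 120 N. Pads are 22 mm wide; open, the fingers measure 114 mm over their backs; the gripper's body (76 mm by 85 mm) begins 54 mm behind the grasp point. The pads swing forward as they close: fully open they stand 13 mm farther back than shut.
Start: joints at [-1.522, 0.527, 1.433, -0, 1.181, -0.178], TCP at [141.172, -608.825, 248.31] pointing down, gripper open.
Joint ranges: [-3.08, 3.08], [-0.75, 2.2], [0.22, 2.44], [-1.43, 4.57], [0, 2.65], [-2.85, 2.85]. Speed limits (rad/s): [2.79, 2.79, 3.14, 3.14, 3.14, 3.14].

INTERFACE

Orientations are given as a unit quaternion [w, x, y, z].
In Python, from cell import * gives the robot as it stands.
- The arm moves only by the tool jog_arm, never from a script. Its argument "targets" is a list of rows, each a list of 5 numbers: the closure, from -1 (fully open) to 1 (shut), then the shift along the tool's x, y, z each as a share of 0.3 m, from -1 to 1, then the turn about the tool's z as a share of 90 degrees, from -1 to 1. In form: [[gripper, dx, dy, dz, twist], ...]. A call has 1 to 12 rows; each row is the pose to reach, as a shift and turn from the pose commanded when the call began, along the tool's axes at that moment; what a row does not reach only later rows make up. A row lasts 1/10 s, in which the tool goes at most 50 mm and 8.59 degrees, less where a joint would pass 70% of its speed; a pose out of reach is approached as far as the arm can. A call with a number of a shift or a turn outside -1 to 1 is refused whole. A call with a gripper value outside its range is refused whole. The fingers move at their own pace and stop on an object; the grip force is fixed at half the most. Time passes only in rows, so rows that repeat a pose let the fingers close. It gives the time, the measured TCP pose, the force, the opening and the grip force at its end, in the units of the state.
- state(): the state, without advancing time (a new reading comes with each control period).
- get_image(name): name is "side" or "top"; returns the picture (420x560x3 uint8, blue, green, red); there is no depth.
- camera_model(name): a dict with "fx", "fy", "cx", "cy" (pixels), "k1" (the pictures are not rectified: a ray, as slopes to the right and down, at radius r is drawn at 1 + k1 r^2 times it, then the intrinsics apply), "R" (3x3) and "t" (3): a world point X has camera coordinates R X + t. Camera axes: x right, y down, z forward; pixel columns grow to the right and rows downward; lengths in mm; the calibration is good to about 2 mm. A picture is of the moment at which its call begins. camera_model takes no time and is no camera call.
- sign_off(): hands the job in; it is judged then, once.
Trained networks look in the newest picture that a camera, given by its name, has taken for a name from the list of things; names that differ only in an ending like _2 or _b are one class to them, and where a whole thing is asked for, a point or a joint stands for the part that bears it (a point fixed in the world has none). Each returns a list of dicts, best first, with "p" (0 to 1); they miss things now and then, are a little off and sometimes report something else, mostly with a low value. They report only what shows in the picture. A call takes as long as a camera call.
- search_frame(name, camera): "position" ([column, row] as shares, 0 to 1, of the picture: columns of its width, rows of its height, amid what is visible of it).
- tip_of(name, camera): "position" ([column, row] as shares, 0 to 1, of the picture: columns of its width, rows of its height: a listed point, or the origin of a listed thing).
The state is a dict: "clock": time; "joint_positions": joint angles; "qd": joint speeds; "joint_efforts": joint torques, N m; "tool_pos": TCP position; "tool_rot": TCP orientation; "force": force on the tool from outside, world axes, zero at the start; "wrist_torque": the same for the moment, N m; "opening": opening from 0.0 (shut) to 1.0 (fully open); "gripper_force": force on a finger pad.
Only numpy, scipy, OpenCV 4.12 (cv2) and the standard library are available. Lean on these libraries where they do the work, as an engineer would, in place of code of your own. Each camera call takes 0.05 s, during which the arm holds its last target. There are 200 camera calls.

TASK

The glass top of the little condiment turntable has been knocked off its spindle and lies crooked. Push it sideways, without lifting it off, until the spindle drops into its centre hole and the glass lies level on the base; then gently stand the cinnamon jar (black cap, green label) on the glass and let go. Leave the salt shaker, the brew pods and the matchbox where they are.

Things in the scene. Friction and masses are not known exactly. Their poses are not given: they have to be found in the camera images.
- turntable_base: fixed round base: dark wooden disc 176 mm across, 22 mm high; origin at the centre of its underside on the counter, z up. Six white glide buttons (12 mm across, tops 28 mm above the counter) stand on it in a ring 78 mm from the centre. The glass top starts displaced from the centre mostly along this body's +y axis (to the robot's left).
- spindle (a point): on the axis of the fixed brass spindle at the base's centre, 28 mm above the counter, level with the glide tops. The spindle is 13.6 mm thick, with a rounded tip 36 mm above the counter (8 mm above the glides). Point top_hole comes here when the glass is seated; the hole has 3 mm play to every side, then the spindle stops the glass.
- glass_top: loose clear glass disc with a greenish edge, 200 mm across, 10 mm thick, 0.56 to 0.84 kg, too wide to grasp; a steel-lined round hole, 20 mm across, in its centre. Origin at the centre of its underside, z = disc axis, up. At the start it leans on the spindle's tip and two glides, 7 degrees off level, low on the side to which it is displaced, its centre 44 to 57 mm from the spindle.
- top_hole (a point): centre of the hole at the glass's underside (= origin of glass_top). At the start the low edge overhangs the base, its underside about 17 mm above the counter; a push of some 3 to 8 N there slides the glass to the spindle. As the hole meets the spindle the glass drops by itself onto all six glides: level, underside 28 mm, upper face 38 mm above the counter.
- cinnamon_jar: loose upright glass spice jar with a black cap and a green label, round, 40 mm across, 105 mm tall, 0.11 kg; origin at the centre of its underside. It stands on the counter to the right of the turntable and may change places with the salt shaker.
- salt_shaker: loose upright clear salt shaker with a pale grey rounded cap, 44 mm across, 90 mm tall; origin at the centre of its underside. A bystander.
- brew_pod_a: white brew pod, 51 mm across, 43 mm tall, at the right rear; origin at the centre of its underside. A bystander.
- brew_pod_b: a second white brew pod like it, beside it. A bystander.
- matchbox: yellow and red-brown matchbox, 35 x 52 x 15 mm, lying at the left of the counter; origin at the centre of its underside. A bystander.

How it is judged:
By the outcome, as a careful person would: the job done as asked, in the order asked, and still so for the second after the job is handed in, with the robot touching nothing.
It also fails if it takes over 48 s, if anything falls off the work surface, if the arm or the gripper's body presses on something with over 40 N, if the wrist force passes 120 N, or if a joint passes its speed limit or range.

## Working session

There is one attempt and no reset: what is moved stays moved. The work goes in short steps, Python scripts to look and compute and a tool call to move; the robot and the scene stay as the last step left them, time stands still between calls to the robot, and variables do not carry over. Pictures are saved under pics/ and viewed, at most 10 in all, crops included, and the job is handed in when it is done.

Besides the shell and the picture viewer there is one more tool, called after ">>>" as name(argument=value, ...), one argument or row to a line, values as JSON. jog_arm: Moves the arm, as the interface text tells. Its arguments: {"type":"object","properties":{"targets":{"type":"array"}},"required":["targets"]}

```bash
mkdir -p pics; ls
cat > h.py <<'E'
from cell import *
import numpy as np, cv2
from scipy.spatial.transform import Rotation as Ro
def ray(cam,px):
    m=camera_model(cam); K=np.array([[m['fx'],0,m['cx']],[0,m['fy'],m['cy']],[0,0,1.]])
    u=cv2.undistortPoints(np.array([[px]],float),K,np.array([m['k1'],0,0,0,0.]))[0,0]
    R=np.array(m['R']);t=np.array(m['t']); return -R.T@t, R.T@np.array([u[0],u[1],1])
def onz(cam,px,z):
    o,d=ray(cam,px); return o+d*(z-o[2])/d[2]
def proj(cam,X):
    m=camera_model(cam); c=np.array(m['R'])@np.array(X,float)+np.array(m['t']); a=c[:2]/c[2]; a=a*(1+m['k1']*(a@a))
    return a*[m['fx'],m['fy']]+[m['cx'],m['cy']]
def st():
    s=state(); w,x,y,z=s['tool_rot']; R=Ro.from_quat([x,y,z,w]).as_matrix()
    return s,np.array(s['tool_pos']),R
def find(f,n,cam,k=3):
    return [(round(d['p'],2),np.array(d['position'])*[560,420]) for d in f(n,cam)[:k]]
E
python3 - <<'E'
from h import *
for c in('side','top'): cv2.imwrite(f'pics/{c}0.png',get_image(c))
zs=dict(turntable_base=0,spindle=28,top_hole=24,cinnamon_jar=0,salt_shaker=0,brew_pod_a=0,matchbox=0)
for n,z in zs.items():
  for c in('side','top'):
    for p,px in find(tip_of,n,c): print(n,c,p,px.round(1),onz(c,px,z).round(1))
s,p,R=st();print(s,'\n',R.round(3))
for c in('side','top'):print(c,ray(c,[280,210]))
E
```

```text
pics
turntable_base top 0.66 [258.7 228. ] [518.   82.6   0. ]
turntable_base top 0.3 [360.2 252.7] [ 440.2 -224.2    0. ]
spindle top 0.67 [259.8 231. ] [503.3  77.8  28. ]
top_hole side 0.86 [259.7 225.5] [496.7 142.7  24. ]
top_hole top 0.79 [242.8 230.9] [504.6 129.   24. ]
top_hole top 0.48 [362.1 249.2] [ 447.4 -225.6   24. ]
cinnamon_jar side 0.89 [329.3 188.4] [ 447.3 -232.1   -0. ]
cinnamon_jar top 0.5 [362.5 251.5] [ 443.8 -231.3    0. ]
salt_shaker side 0.61 [344.8 180.9] [ 424.3 -320.7    0. ]
salt_shaker top 0.78 [404.8 257.7] [ 424.5 -357.1    0. ]
brew_pod_a side 0.56 [294.6 169.7] [ 619.9 -344.1    0. ]
brew_pod_a side 0.49 [289.9 176.6] [ 604.7 -271.3    0. ]
brew_pod_a top 0.61 [379.2 196.9] [ 614.6 -292.3    0. ]
brew_pod_a top 0.54 [403.2 190.9] [ 633.5 -368.3    0. ]
brew_pod_a top 0.26 [403.5 257.2] [ 426.  -353.2    0. ]
matchbox side 0.73 [171.  296.2] [526.8 455.    0. ]
matchbox side 0.4 [347.4 183.8] [ 408.2 -299.     0. ]
matchbox top 0.68 [137.4 225.9] [527.  454.5   0. ]
{'clock': 0.8, 'joint_positions': array([-1.52147512e+00,  5.27426801e-01,  1.432679
[... 230 characters left out ...]
8413999e+01, -3.44902082e-04,
        7.24045931e-04, -9.73434027e-06]), 'tool_pos': array([ 141.1758046 , -608.83720023,  248.36189816]), 'tool_rot': array([ 4.66985974e-05,  9.93517607e-01,  1.13678326e-01, -2.50214813e-05]), 'force': array([-0.43735721, -0.11627833, -0.36293149]), 'wrist_torque': array([-0.01729504, -0.0457153 ,  0.06417947]), 'gripper_force': 0.0, 'opening': 1.0040459352574373} 
 [[ 0.974  0.226 -0.   ]
 [ 0.226 -0.974 -0.   ]
 [-0.     0.    -1.   ]]
side (array([ 37.03423784, 978.3160696 , 508.58626737]), array([ 0.39491521, -0.81745835, -0.42034915]))
top (array([ 275.26748658,   16.78328081, 1211.58316722]), array([ 2.39770475e-01,  1.70233726e-04, -9.70867747e-01]))
```

Run:
```python
import cv2
a=cv2.imread('pics/top0.png')[160:300,110:430];cv2.imwrite('pics/a.png',cv2.resize(a,None,fx=2.5,fy=2.5,interpolation=2))
a=cv2.imread('pics/side0.png')[120:320,140:380];cv2.imwrite('pics/b.png',cv2.resize(a,None,fx=3,fy=3,interpolation=2))
```

```text
(no output)
```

View pics/a.png

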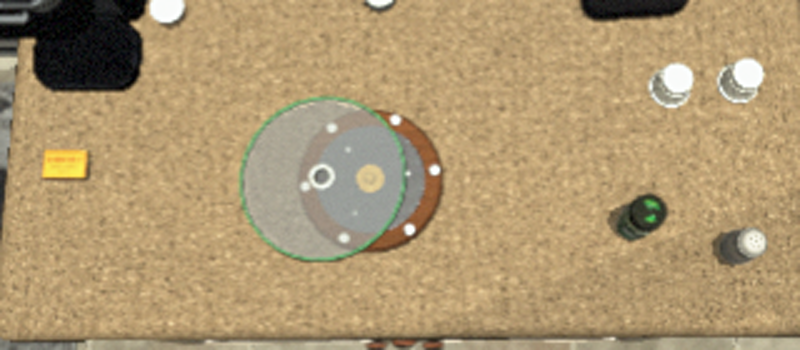

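View pics/b.png

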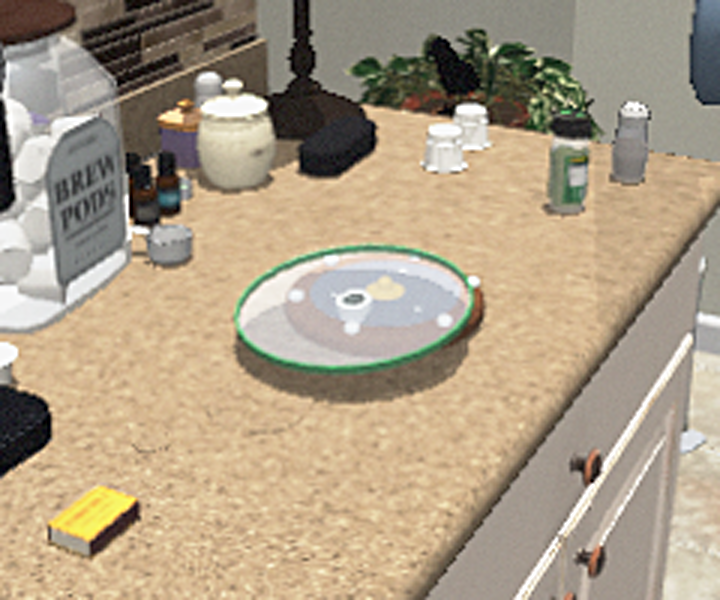

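The top view shows the glass displaced left: its hole ring is at about px (238,230) and the brass spindle at (258,231). The six glides are visible, the jar cap is at about (366,246), and the salt shaker is to its right at (407,258). The side view agrees: the glass is low on the left, and the jar stands nearer the turntable than the salt.

Run:
```python
from h import *
f=lambda x,y:(110+(x+.5)/2.5-.5,160+(y+.5)/2.5-.5)
g=lambda x,y:(140+(x+.5)/3-.5,120+(y+.5)/3-.5)
G=[onz('top',f(*q),28) for q in[(395,120),(435,170),(409,229),(343,238),(305,186),(332,128)]]
G=np.array(G);c,r=cv2.minEnclosingCircle(G[:,:2].astype(np.float32));print('base',G.mean(0),c,r)
S=np.array([onz('side',g(*q),28) for q in[(331,260),(414,259),(474,281),(445,321),(352,327),(296,296)]]);print('base side',S.mean(0))
print('hole top',onz('top',f(321,177),34),'side',onz('side',g(353,299),34))
# green rim
im=cv2.imread('pics/top0.png').astype(int);m=(im[:,:,1]-np.maximum(im[:,:,0],im[:,:,2])>15)
ys,xs=np.nonzero(m[190:270,200:280]);e=cv2.fitEllipse(np.c_[xs+200,ys+190].astype(np.float32));print(e,onz('top',e[0],29))
# jar caps
for n,q,h in[('jar',(648,210),105),('salt',(753,241),88)]:print(n,onz('top',f(*q),h))
for n,q,h in[('jar',(574,124),105),('salt',(634,108),88)]:print(n,onz('side',g(*q),h))
for n in('jar',): print(onz('side',g(566,207),0))
s,p,R=st()
```

```text
base [503.58517983  84.2634774   28.        ] (503.41912841796875, 83.9069595336914) 78.25090789794922
base side [499.1116368   92.40701256  28.        ]
hole top [504.02661917 142.09000896  34.        ] side [508.94607191 132.52899766  34.        ]
((238.59877014160156, 231.06314086914062), (63.02611541748047, 66.616455078125), 50.65354537963867) [503.27573574 141.10017138  29.        ]
jar [ 450.82847384 -228.69050834  105.        ]
salt [ 418.03883611 -347.12445928   88.        ]
jar [ 434.70559154 -195.17751398  105.        ]
salt [ 412.31485155 -329.27387302   88.        ]
[ 449.25432335 -228.57122137    0.        ]
```

>>> jog_arm(
  targets=[
    [-1,0.965,-0.77,0,-0.854],
    [-1,0.965,-0.77,0,-0.854],
    [-1,0.965,-0.77,0,-0.854],
    [-1,0.965,-0.77,0,-0.854],
    [-1,0.965,-0.77,0,-0.854],
    [-1,0.965,-0.77,0,-0.854],
    [-1,0.965,-0.77,0,-0.854],
    [-1,0.965,-0.77,0,-0.854],
    [-1,0.965,-0.77,0,-0.854],
    [-1,0.965,-0.77,0,-0.854],
  ],
)

```text
clock: 1.8
tool_pos: [371.7, -317.7, 248.6]
tool_rot: [0.0, 0.707, 0.707, -0.0]
force: [0.2, -1.2, -0.0]
opening: 1.004
gripper_force: 0.0
```

>>> jog_arm(
  targets=[
    [-1,1,0.44,0,0],
    [-1,1,0.44,0,0],
    [-1,1,0.44,0,0],
    [-1,1,0.44,0,0],
    [-1,1,0.44,0,0],
    [-1,1,0.44,0,0],
    [-1,1,0.44,0,0],
    [-1,1,0.44,0,0],
  ],
)

```text
clock: 2.6
tool_pos: [504.7, -16.3, 248.4]
tool_rot: [0.0, 0.707, 0.707, 0.001]
force: [0.4, -0.2, -0.5]
opening: 0.997
gripper_force: 0.0
```

>>> jog_arm(
  targets=[
    [-1,1,0,0,0],
    [-1,1,0,0,0],
    [-1,1,0,0,0],
    [-1,1,0,0,0],
    [-1,1,0,0,0],
    [-1,1,0,0,0],
    [-1,1,0,0.6,0],
    [-1,1,0,0.6,0],
    [-1,1,0,0.6,0],
    [-1,1,0,0.6,0],
    [-1,1,0,0.6,0],
    [-1,1,0,0.6,0],
  ],
)

```text
clock: 3.8
tool_pos: [504.8, 280.3, 68.4]
tool_rot: [-0.0, 0.709, 0.706, -0.0]
force: [0.8, -0.5, -0.1]
opening: 0.999
gripper_force: 0.0
```

>>> jog_arm(
  targets=[
    [-1,0,0,0.08,0],
    [-1,0,0,0.16,0],
    [-1,0,0,0.16,0],
    [-1,-0.05,0,0.16,0],
    [-1,-0.1,0,0.16,0],
    [-1,-0.1,0,0.16,0],
  ],
)

```text
clock: 4.4
tool_pos: [504.6, 249.2, 21.9]
tool_rot: [0.0, 0.709, 0.706, 0.0]
force: [0.1, -0.2, -0.3]
opening: 1.004
gripper_force: 0.0
```

Run:
```python
from h import *
a=get_image('side')[170:320,180:340];cv2.imwrite('pics/c.png',cv2.resize(a,None,fx=4,fy=4,interpolation=2))
print(st()[1],st()[0]['force'])
```

```text
[504.7727684  249.9853841   21.75735037] [ 0.71313909 -0.06115149 -0.53037596]
```

View pics/c.png

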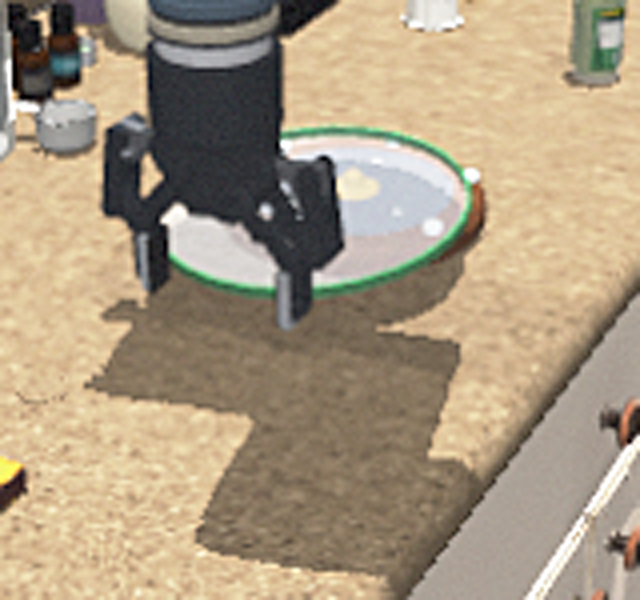

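The side view shows the open fingers straddling the glass's low rim, with tips at crop (150,290) and (290,325). I'll check the tip height.

Run:
```python
from h import *
for z in(4,12,18,24):
  print(z,[((proj('side',[x,y,z])-[180,170])*4).round() for x,y in((455,261),(455,239),(554,261))])
```

```text
4 [array([284., 353.]), array([302., 335.]), array([138., 312.])]
12 [array([283., 341.]), array([302., 323.]), array([137., 300.])]
18 [array([283., 332.]), array([302., 314.]), array([137., 291.])]
24 [array([283., 322.]), array([302., 305.]), array([136., 282.])]
```

>>> jog_arm(
  targets=[
    [-1,0,0,0.03,0],
    [-1,0,0,0.03,0],
    [-1,-0.02,0,0.03,0],
    [-1,-0.04,0,0.03,0],
    [-1,-0.055,0,0.03,0],
    [-1,-0.07,0,0.03,0],
    [-1,-0.085,0,0.03,0],
    [-1,-0.1,0,0.03,0],
  ],
)

```text
clock: 5.25
tool_pos: [505.2, 222.6, 12.3]
tool_rot: [0.0, 0.708, 0.706, 0.002]
force: [-0.3, 9.1, 5.9]
opening: 1.0
gripper_force: 4.2
```

>>> jog_arm(
  targets=[
    [-1,-0.015,0,0,0],
    [-1,-0.03,0,0,0],
    [-1,-0.04,0,0,0],
    [-1,-0.05,0,0,0],
    [-1,-0.06,0,0,0],
    [-1,-0.07,0,0,0],
  ],
)

```text
clock: 5.85
tool_pos: [506.3, 202.2, 13.0]
tool_rot: [0.001, 0.708, 0.706, 0.003]
force: [-0.1, 9.9, 7.9]
opening: 1.0
gripper_force: 5.6
```

```bash
cat > look.py <<'E'
from h import *
import sys
for c in('side','top'):
  im=get_image(c).astype(int)
  for n,z in(('top_hole',28),('spindle',28)): print(n,c,[(p,px.round(1),onz(c,px,z).round(1)) for p,px in find(tip_of,n,c,1)])
  if c=='top':
    m=(im[:,:,1]-np.maximum(im[:,:,0],im[:,:,2])>15);ys,xs=np.nonzero(m[185:275,200:310])
    if len(xs)>20: h=cv2.convexHull(np.c_[xs+200,ys+185].astype(np.float32));e=cv2.fitEllipse(h);print(e,onz('top',e[0],38))
  a=im[170:290,190:350] if c=='side' else im[180:280,190:325]
  cv2.imwrite(f'pics/{sys.argv[1]}{c}.png',cv2.resize(a.astype(np.uint8),(600,450 if c=='side' else 444),interpolation=2))
s,p,R=st();print(p.round(1),s['force'].round(2),s['clock'])
a=[cv2.resize(cv2.imread(f'pics/{sys.argv[1]}{c}.png'),(400,300)) for c in('side','top')];cv2.imwrite(f'pics/{sys.argv[1]}.png',np.hstack(a))
E
python3 look.py d
```

```text
top_hole side [(0.68, array([263.6, 215.8]), array([510.6,  95.9,  28. ]))]
spindle side [(0.7, array([297. , 166.8]), array([ 592.8, -302.6,   28. ]))]
top_hole top [(0.82, array([253.8, 229.3]), array([508.5,  95.8,  28. ]))]
spindle top [(0.39, array([257.4, 232.2]), array([499.6,  85. ,  28. ]))]
((251.80227661132812, 230.002197265625), (65.38573455810547, 68.1991958618164), 60.196266174316406) [504.49563575 101.02940157  38.        ]
[506.2 201.5  12.6] [1.6  6.19 4.93] 6.15
```

View pics/d.png

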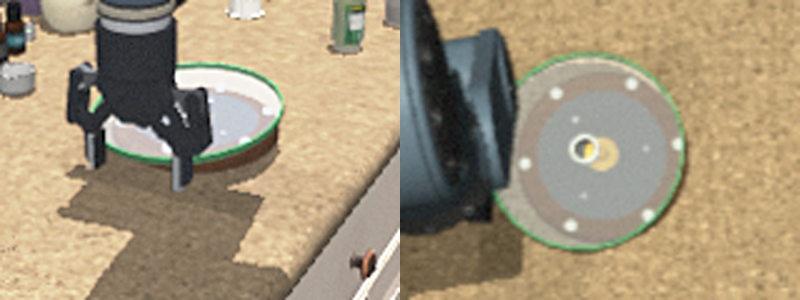

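The right panel shows the hole ring at (584,150) and the brass spindle at (602,154). About 15 mm remain in -y, with the hole about 3 mm too far in +x.

>>> jog_arm(
  targets=[
    [-1,-0.01,-0.004,0,0],
    [-1,-0.018,-0.008,0,0],
    [-1,-0.026,-0.01,0,0],
    [-1,-0.034,-0.01,0,0],
    [-1,-0.04,-0.01,0,0],
  ],
)

```text
clock: 6.65
tool_pos: [502.2, 188.7, 12.0]
tool_rot: [0.001, 0.707, 0.707, 0.002]
force: [1.2, 5.1, 4.4]
opening: 1.001
gripper_force: 2.9
```

>>> jog_arm(
  targets=[
    [-1,-0.005,0,0,0],
    [-1,-0.01,0,0,0],
    [-1,-0.01,0,0,0],
  ],
)

```text
clock: 6.95
tool_pos: [502.3, 185.6, 11.8]
tool_rot: [0.001, 0.708, 0.707, 0.002]
force: [1.8, 5.2, 3.6]
opening: 0.999
gripper_force: 2.4
```

```bash
python3 look.py e
```

```text
top_hole side [(0.67, array([272.2, 216. ]), array([490.1,  86.6,  28. ]))]
spindle side []
top_hole top [(0.77, array([260.1, 231.6]), array([501.5,  76.8,  28. ]))]
spindle top [(0.41, array([258.2, 232.2]), array([499.6,  82.5,  28. ]))]
((257.4132385253906, 231.1606903076172), (66.18778991699219, 68.27041625976562), 81.05928039550781) [500.89389599  84.35268616  38.        ]
[502.2 185.6  11.7] [2.88 4.1  3.68] 7.25
```

View pics/e.png

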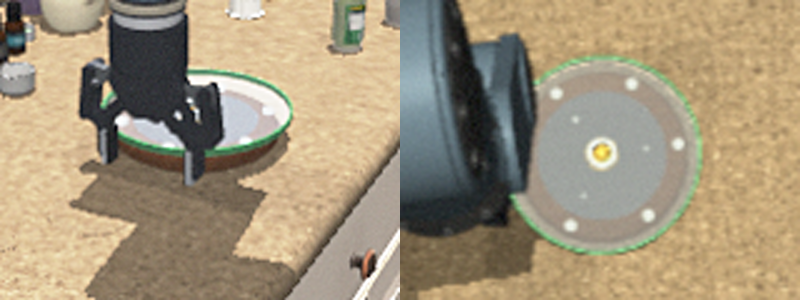

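The right panel shows brass centred in the hole ring at (601,153). I'll back off and verify it is level.

>>> jog_arm(
  targets=[
    [-1,0.03,0,0,0],
    [-1,0.1,0,0,0],
    [-1,0.15,0,0,0],
    [-1,0.15,0,-0.15,0],
    [-1,0.15,0,-0.3,0],
    [-1,0.15,0,-0.45,0],
    [-1,0.15,0,-0.6,0],
    [-1,0.15,0,-0.75,0],
    [-1,0.15,0,-0.75,0],
  ],
)

```text
clock: 8.15
tool_pos: [503.6, 231.6, 242.2]
tool_rot: [0.003, 0.707, 0.707, 0.005]
force: [0.7, 0.1, -0.2]
opening: 0.999
gripper_force: 0.0
```

```bash
python3 look.py f
python3 - <<'E'
from h import *
# fit rim in side image: predicted level rim at seat vs. seen green pixels
im=cv2.imread('pics/fside.png');g=get_image('side').astype(int)
m=(g[:,:,1]-np.maximum(g[:,:,0],g[:,:,2])>15);m[:180]=0;m[300:]=0;m[:,:190]=0;m[:,320:]=0
ys,xs=np.nonzero(m);h=cv2.convexHull(np.c_[xs,ys].astype(np.float32));print('seen',cv2.fitEllipse(h),xs.min(),xs.max(),ys.min(),ys.max())
a=np.linspace(0,6.283,90)
for name,t in(('level',0),('tilt7',-np.radians(3))):
  P=np.array([proj('side',[502+100*np.cos(q),84+100*np.sin(q)*np.cos(t),z+100*np.sin(q)*np.sin(t)]) for q in a for z in(28,38)],np.float32)
  print(name,cv2.fitEllipse(cv2.convexHull(P)),P.min(0),P.max(0))
E
```

```text
top_hole side [(0.91, array([268.3, 217.4]), array([495.3,  98.7,  28. ]))]
spindle side []
top_hole top [(0.9, array([256.6, 228.5]), array([511. ,  87.4,  28. ]))]
spindle top []
((257.699951171875, 231.21710205078125), (66.0363998413086, 67.76727294921875), 74.5296859741211) [500.71840259  83.50119957  38.        ]
[499.4 230.1 234.3] [ 0.47 -0.13  0.06] 8.45
seen ((249.48057556152344, 205.0291748046875), (46.055572509765625, 114.39134216308594), 105.41900634765625) 200 306 182 232
level ((268.6001281738281, 214.40577697753906), (36.5135612487793, 78.33522033691406), 90.11347198486328) [230.23068 196.29701] [306.98975 232.59473]
tilt7 ((268.63934326171875, 214.4977264404297), (39.68581771850586, 78.16732025146484), 88.4692611694336) [230.28322 194.77711] [307.01117 234.28061]
```

View pics/f.png

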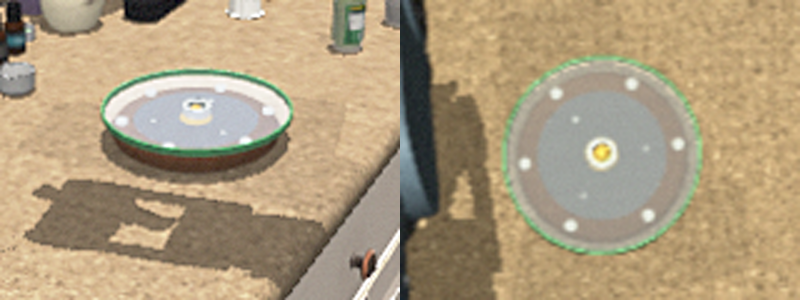

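The glass rim is concentric with the base, with brass in the hole in both views. I'll do a quick numerical level fit, refine the jar position and record the bystanders.

Run:
```python
from h import *
from scipy.optimize import least_squares
g=get_image('side').astype(int);t=get_image('top').astype(int)
pts={}
for c,im,b in(('side',g,(190,240,228,312)),('top',t,(190,275,220,300))):
  m=(im[:,:,1]-np.maximum(im[:,:,0],im[:,:,2])>12);M=np.zeros_like(m);M[b[0]:b[1],b[2]:b[3]]=m[b[0]:b[1],b[2]:b[3]]
  ys,xs=np.nonzero(M);pts[c]=cv2.convexHull(np.c_[xs,ys].astype(np.float32))[:,0]
  print(c,pts[c].min(0),pts[c].max(0))
a=np.linspace(0,2*np.pi,120)
def hull(c,p):
  x,y,z,tx,ty=p;P=[]
  for h in(0,10):
    P+=[proj(c,[x+100*np.cos(q),y+100*np.sin(q),z+h+100*(tx*np.cos(q)+ty*np.sin(q))]) for q in a]
  return cv2.convexHull(np.array(P,np.float32))
def f(p): return np.array([cv2.pointPolygonTest(hull(c,p),tuple(map(float,q)),True) for c in pts for q in pts[c]])
for p0 in((503,84,28,0,0),(503,84,30,0,-.08)):
  r=least_squares(f,p0,x_scale=[1,1,1,.01,.01],diff_step=1e-3,loss='soft_l1');print(r.x.round(3),'rms',np.sqrt((f(r.x)**2).mean()))
for z in(0,85,105): print('jar proj',z,proj('side',[448.5,-229.5,z]).round(1),proj('top',[448.5,-229.5,z]).round(1))
for n in('cinnamon_jar','salt_shaker'):
  for c in('side','top'): print(n,c,find(tip_of,n,c,1),find(search_frame,n,c,1))
for c,im,b in(('side',g,(150,195,315,345)),('top',t,(230,265,345,385))):
  cr=im[b[0]:b[1],b[2]:b[3]].astype(np.uint8);dk=cr.max(2)<60;ys,xs=np.nonzero(dk);print(c,'dark',xs.min()+b[2],xs.max()+b[2],ys.min()+b[0],ys.max()+b[0],np.median(xs)+b[2],np.median(ys)+b[0])
print(st()[1],st()[0]['clock'])
```

```text
side [230. 197.] [306. 232.]
top [224. 198.] [291. 264.]Traceback (most recent call last):
  File "<stdin>", line 17, in <module>
    return func(*args, **kwargs)
    vector_fun = VectorFunction(
        fun_wrapped,
    ...<6 lines>...
        workers=workers
    )
    self._update_fun()
    ~~~~~~~~~~~~~~~~^^
    self.f = self.fun_wrapped(xp_copy(self.x))
             ~~~~~~~~~~~~~~~~^^^^^^^^^^^^^^^^^
    return np.atleast_1d(self.fun(x))
                         ~~~~~~~~^^^
    return self.f(x, *self.args, **self.kwargs)
           ~~~~~~^^^^^^^^^^^^^^^^^^^^^^^^^^^^^^
  File "<stdin>", line 15, in f
  File "<stdin>", line 13, in hull
  File "h.py", line 11, in proj
    m=camera_model(cam); c=np.array(m['R'])@np.array(X,float)+np.array(m['t']); a=c[:2]/c[2]; a=a*(1+m['k1']*(a@a))
ValueError: time passes only in moves, steps and waits
```

The rim extents match the level prediction: side rows 197–232, against 196.3–232.6 for level and 194.8–234.3 at 3° tilt. So the glass is seated. Next is the jar.

```bash
sed -i '1a import functools,cell\ncamera_model=functools.lru_cache(None)(cell.camera_model)' h.py; sed -i '1{h;d};2{G}' h.py; head -4 h.py
python3 - <<'E'
from h import *
g=get_image('side').astype(int);t=get_image('top').astype(int)
for z in(0,85,105): print('jar proj',z,proj('side',[448.5,-229.5,z]).round(1),proj('top',[448.5,-229.5,z]).round(1))
for n in('cinnamon_jar','salt_shaker'):
  for c in('side','top'): print(n,c,find(tip_of,n,c,1),find(search_frame,n,c,1))
for c,im,b in(('side',g,(150,195,315,345)),('top',t,(230,265,345,385))):
  cr=im[b[0]:b[1],b[2]:b[3]].astype(np.uint8);dk=cr.max(2)<60;ys,xs=np.nonzero(dk);print(c,'dark',xs.min()+b[2],xs.max()+b[2],ys.min()+b[0],ys.max()+b[0],np.median(xs)+b[2],np.median(ys)+b[0])
print(st()[1],st()[0]['clock'])
E
```

```text
import functools,cell
from cell import *
camera_model=functools.lru_cache(None)(cell.camera_model)
import numpy as np, cv2
jar proj 0 [328.7 188.6] [361.8 250. ]
jar proj 85 [330.2 163.4] [367.7 245.6]
jar proj 105 [330.6 157.3] [369.2 244.5]
cinnamon_jar side [(0.78, array([325.024, 188.286]))] [(0.88, array([327.488, 174.51 ]))]
cinnamon_jar top [(0.52, array([359.576, 247.506]))] [(0.73, array([367.192, 247.212]))]
salt_shaker side [(0.5, array([346.024, 182.49 ]))] [(0.61, array([346.696, 172.704]))]
salt_shaker top [(0.69, array([358.68 , 249.606]))] [(0.53, array([406.504, 255.318]))]
side dark 315 337 150 174 330.0 161.0
top dark 357 375 238 252 365.0 246.5
[500.88295805 230.37262286 236.38531123] 9.1
```

>>> jog_arm(
  targets=[
    [-1,-1,-0.175,0,0],
    [-1,-1,-0.175,0,0],
    [-1,-1,-0.175,0,0],
    [-1,-1,-0.175,0,0],
    [-1,-1,-0.175,0,0],
    [-1,-1,-0.175,0,0],
    [-1,-1,-0.175,0,0],
    [-1,-1,-0.175,0,0],
  ],
)

```text
clock: 9.9
tool_pos: [447.9, -71.0, 236.5]
tool_rot: [0.0, 0.709, 0.705, 0.0]
force: [-0.5, 0.9, -0.5]
opening: 0.995
gripper_force: 0.0
```

>>> jog_arm(
  targets=[
    [-1,-0.2,0,0,0],
    [-1,-0.4,0,0,0],
    [-1,-0.533,0,0,0],
    [-1,-0.533,0,0,0],
    [-1,-0.533,0,0,0],
    [-1,-0.533,0,0,0],
  ],
)

```text
clock: 10.5
tool_pos: [447.5, -227.1, 235.9]
tool_rot: [-0.001, 0.707, 0.707, 0.0]
force: [-0.1, -0.0, 0.6]
opening: 0.999
gripper_force: 0.0
```

Run:
```python
from h import *
s,p,R=st();print(p,R.round(3),s['clock'])
```

```text
[ 447.50082707 -227.07087754  235.94837345] [[-0.     1.    -0.001]
 [ 1.     0.     0.002]
 [ 0.002 -0.001 -1.   ]] 10.5
```

>>> jog_arm(
  targets=[
    [-1,-0.008,0.003,0.1,0],
    [-1,-0.008,0.003,0.22,0],
    [-1,-0.008,0.003,0.34,0],
    [-1,-0.008,0.003,0.44,0],
    [-1,-0.008,0.003,0.52,0],
    [-1,-0.008,0.003,0.575,0],
    [-1,-0.008,0.003,0.575,0],
    [-1,-0.008,0.003,0.575,0],
  ],
)

```text
clock: 11.3
tool_pos: [448.7, -230.0, 64.1]
tool_rot: [-0.001, 0.707, 0.707, 0.0]
force: [0.1, 0.3, -0.4]
opening: 1.002
gripper_force: 0.0
```

>>> jog_arm(
  targets=[
    [-0.5,0,0,0,0],
    [-0.2,0,0,0,0],
    [-0.1,0,0,0,0],
    [0,0,0,0,0],
    [0.05,0,0,0,0],
    [0.1,0,0,0,0],
    [0.2,0,0,0,0],
    [0.3,0,0,0,0],
    [0.3,0,0,0,0],
    [0.3,0,0,0,0],
  ],
)

```text
clock: 12.3
tool_pos: [449.2, -232.4, 64.5]
tool_rot: [0.001, 0.708, 0.706, 0.0]
force: [0.8, 0.2, 5.7]
opening: 0.46
gripper_force: 54.8
```

Run:
```python
from h import *
s,p,R=st();print(p,s['force'],s['opening'],s['gripper_force'])
a=get_image('side')[110:210,270:370];b=get_image('top')[190:290,310:410]
cv2.imwrite('pics/g.png',cv2.resize(np.hstack([a,b]),(800,400),interpolation=2))
```

```text
[ 449.16674456 -232.39460176   64.47081085] [0.82279834 0.19771213 5.68147459] 0.45984537863656216 54.7798128426075
```

View pics/g.png

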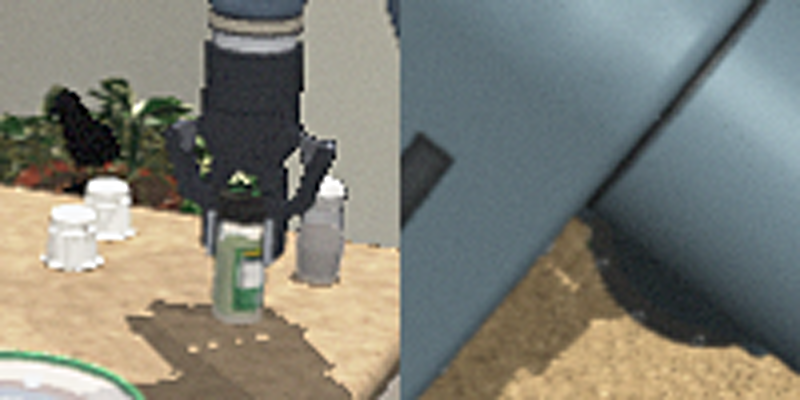

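The jar is gripped upright at side crop (238,270), and the bystanders are undisturbed. I'll lift it and carry it across.

>>> jog_arm(
  targets=[
    [0.3,0,0,-0.03,0],
    [0.3,0,0,-0.1,0],
    [0.3,0,0,-0.2,0],
    [0.3,0,0,-0.3,0],
    [0.3,0,0,-0.36,0],
    [0.3,0,0,-0.36,0],
  ],
)

```text
clock: 13.0
tool_pos: [449.5, -232.6, 174.2]
tool_rot: [0.003, 0.708, 0.707, 0.0]
force: [0.0, -0.3, -0.6]
opening: 0.457
gripper_force: 55.6
```

>>> jog_arm(
  targets=[
    [0.3,0.06,0.02,0,0],
    [0.3,0.16,0.04,0,0],
    [0.3,0.28,0.06,0,0],
    [0.3,0.4,0.09,0,0],
    [0.3,0.52,0.11,0,0],
    [0.3,0.64,0.13,0,0],
    [0.3,0.75,0.15,0,0],
    [0.3,0.84,0.17,0,0],
    [0.3,0.9,0.18,0,0],
    [0.3,0.92,0.18,0,0],
    [0.3,0.92,0.18,0,0],
    [0.3,0.92,0.18,0,0],
  ],
)

```text
clock: 14.2
tool_pos: [502.4, 43.4, 171.2]
tool_rot: [-0.0, 0.708, 0.706, -0.001]
force: [-0.8, -0.6, -0.7]
opening: 0.457
gripper_force: 55.6
```

Run:
```python
from h import *
a=get_image('side')[110:260,200:350]
cv2.imwrite('pics/i.png',cv2.resize(a,(600,600),interpolation=2))
s,p,R=st();print(p,s['force'],s['opening'],s['gripper_force'],R.round(3))
for z in(95,100,105,110): print(z,((proj('side',[p[0],p[1],z])-[200,110])*4).round())
```

```text
[502.60655314  43.19684605 171.41658666] [ 0.66828165 -0.15813103 -0.64699947] 0.4599006920389931 55.623332262039185 [[ 0.002  1.    -0.001]
 [ 1.    -0.002 -0.   ]
 [-0.    -0.001 -1.   ]]
95 [302. 303.]
100 [303. 296.]
105 [303. 289.]
110 [303. 282.]
```

View pics/i.png

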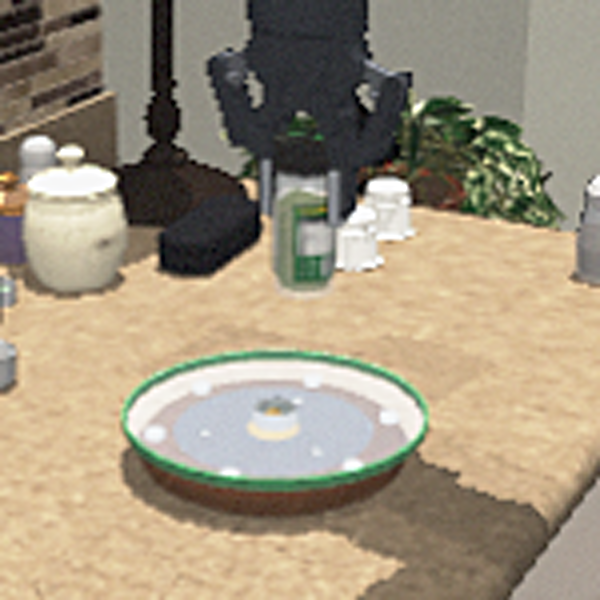

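The jar hangs upright with its base about 107 mm up, and the glass lies level below. I'll lower it gently.

>>> jog_arm(
  targets=[
    [0.3,0,0,0.06,0],
    [0.3,0,0,0.12,0],
    [0.3,0,0,0.17,0],
    [0.3,0,0,0.2,0],
    [0.3,0,0,0.21,0],
    [0.3,0,0,0.215,0],
    [0.3,0,0,0.215,0],
    [0.3,0,0,0.215,0],
  ],
)

```text
clock: 15.05
tool_pos: [503.4, 44.0, 107.9]
tool_rot: [0.001, 0.708, 0.707, 0.0]
force: [0.1, -0.2, -0.9]
opening: 0.458
gripper_force: 55.6
```

>>> jog_arm(
  targets=[
    [0.3,0,0,0.003,0],
    [0.3,0,0,0.006,0],
    [0.3,0,0,0.008,0],
    [0.3,0,0,0.008,0],
  ],
)

```text
clock: 15.45
tool_pos: [502.9, 44.1, 104.9]
tool_rot: [-0.0, 0.708, 0.707, -0.0]
force: [0.1, 0.4, -1.1]
opening: 0.462
gripper_force: 55.6
```

>>> jog_arm(
  targets=[
    [0.3,0,0,0.003,0],
    [0.3,0,0,0.006,0],
    [0.3,0,0,0.006,0],
  ],
)

```text
clock: 15.75
tool_pos: [502.9, 44.1, 103.0]
tool_rot: [-0.0, 0.708, 0.707, -0.0]
force: [0.4, -0.4, -1.1]
opening: 0.458
gripper_force: 55.6
```

>>> jog_arm(
  targets=[
    [0.3,0,0,0.002,0],
    [0.3,0,0,0.004,0],
    [0.3,0,0,0.004,0],
  ],
)

```text
clock: 16.05
tool_pos: [503.0, 44.1, 102.4]
tool_rot: [0.0, 0.708, 0.707, 0.0]
force: [-1.4, -0.1, 3.8]
opening: 0.457
gripper_force: 55.9
```

Contact with the glass at about 4 N. Releasing.

>>> jog_arm(
  targets=[
    [0,0,0,0,0],
    [-0.1,0,0,0,0],
    [-0.3,0,0,0,0],
    [-0.6,0,0,0,0],
    [-1,0,0,0,0],
    [-1,0,0,0,0],
    [-1,0,0,0,0],
    [-1,0,0,0,0],
  ],
)

```text
clock: 16.85
tool_pos: [503.0, 44.1, 101.9]
tool_rot: [-0.0, 0.708, 0.707, -0.0]
force: [0.5, 0.4, 0.3]
opening: 0.998
gripper_force: 0.0
```

>>> jog_arm(
  targets=[
    [-1,0,0,-0.03,0],
    [-1,0,0,-0.1,0],
    [-1,0,0,-0.2,0],
    [-1,0,0,-0.3,0],
    [-1,0,0,-0.42,0],
    [-1,0,0,-0.5,0],
    [-1,-0.15,0,-0.5,0],
    [-1,-0.3,0,-0.5,0],
    [-1,-0.45,0,-0.5,0],
    [-1,-0.6,0,-0.5,0],
    [-1,-0.6,0,-0.5,0],
  ],
)

```text
clock: 17.95
tool_pos: [503.6, -141.4, 252.9]
tool_rot: [0.002, 0.71, 0.704, -0.0]
force: [0.3, 0.8, 1.3]
opening: 0.999
gripper_force: 0.0
```

Run:
```python
from h import *
a=get_image('side')[120:270,190:390];b=get_image('top')[160:310,210:410]
cv2.imwrite('pics/j.png',cv2.resize(np.hstack([a,b]),(800,300),interpolation=2))
s,p,R=st();print(p,s['force'],s['clock'])
for z in(38,143):print(((proj('side',[503,44,z])-[190,120])*2).round(),((proj('top',[503,44,z])-[210,160])*2).round())
```

```text
[ 502.37983156 -136.74124508  252.27457636] [-0.61398721  0.70176874  0.05511024] 18.05
[170. 171.] [122. 141.]
[171.  97.] [120. 126.]
```

View pics/j.png

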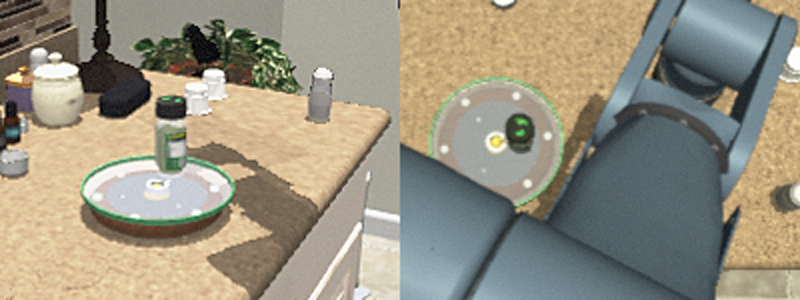

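The jar stands upright on the level glass (cap at side (171,100), top (520,128)). The robot is clear and the bystanders are in place, so I'm handing in.

```bash
python3 -c "from cell import *; print(sign_off())"
```

```text
the job is handed in; nothing more can be done
None
```

The glass is seated level on the spindle, the cinnamon jar stands upright on it with the gripper clear, the bystanders look unmoved in the final pictures, and the job was handed in at about 18 s (no verdict was returned).

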